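# Unlock the billing tablet on the sweet-shop counter by drawing its L pattern

### The job

Unlock the billing tablet by drawing its L pattern on the lock screen with the closed fingertips: come straight down on the top left dot, then, touching the glass lightly and never lifting, slide down the left column to the bottom dot and along the bottom row to the right-hand dot, and lift straight off there. Top is the tablet's far edge and left is your left; touch none of the other four dots, do not push or lift the tablet, and leave everything else on the counter alone.

Things in the scene. Friction and masses are not known exactly. Their poses are not given: they have to be found in the camera images.
- tablet: the billing tablet in its thick blue foam case, lying loose on the counter, 270 (its x) by 190 (its y) by 25 mm high, about 1 kg. Origin under its centre; x points to its top edge (away from the robot), y to its left edge as the robot sees it, z up. On the lit screen: a padlock sign in the upper part and below it 3 x 3 white dots 55 mm apart, the middle one 30 mm from the tablet's centre towards the robot
- screen (a joint): how far the dark glass (245 by 165 mm, flush with the foam rim) has sunk into its soft case under a press: 0 untouched to 0.006 m at the stop. It starts to sink at about 1 N, then needs about 2 N for each mm, and springs back when let go
- dot_top_left: the top row, left column dot of the lock screen (rows: top is farthest from the robot; columns: left is the robot's left): a white spot 12 mm across in a touch field 20 mm across. Origin at its centre on the glass, 25 mm above the counter; axes as the tablet's. Number 1 of the five in the L
- dot_top_centre: the top row, centre column dot of the lock screen (rows: top is farthest from the robot; columns: left is the robot's left): a white spot 12 mm across in a touch field 20 mm across. Origin at its centre on the glass, 25 mm above the counter; axes as the tablet's. Not in the L
- dot_top_right: the top row, right column dot of the lock screen (rows: top is farthest from the robot; columns: left is the robot's left): a white spot 12 mm across in a touch field 20 mm across. Origin at its centre on the glass, 25 mm above the counter; axes as the tablet's. Not in the L
- dot_mid_left: the middle row, left column dot of the lock screen (rows: top is farthest from the robot; columns: left is the robot's left): a white spot 12 mm across in a touch field 20 mm across. Origin at its centre on the glass, 25 mm above the counter; axes as the tablet's. Number 2 of the five in the L
- dot_mid_centre: the middle row, centre column dot of the lock screen (rows: top is farthest from the robot; columns: left is the robot's left): a white spot 12 mm across in a touch field 20 mm across. Origin at its centre on the glass, 25 mm above the counter; axes as the tablet's. Not in the L
- dot_mid_right: the middle row, right column dot of the lock screen (rows: top is farthest from the robot; columns: left is the robot's left): a white spot 12 mm across in a touch field 20 mm across. Origin at its centre on the glass, 25 mm above the counter; axes as the tablet's. Not in the L
- dot_low_left: the bottom row, left column dot of the lock screen (rows: top is farthest from the robot; columns: left is the robot's left): a white spot 12 mm across in a touch field 20 mm across. Origin at its centre on the glass, 25 mm above the counter; axes as the tablet's. Number 3 of the five in the L
- dot_low_centre: the bottom row, centre column dot of the lock screen (rows: top is farthest from the robot; columns: left is the robot's left): a white spot 12 mm across in a touch field 20 mm across. Origin at its centre on the glass, 25 mm above the counter; axes as the tablet's. Number 4 of the five in the L
- dot_low_right: the bottom row, right column dot of the lock screen (rows: top is farthest from the robot; columns: left is the robot's left): a white spot 12 mm across in a touch field 20 mm across. Origin at its centre on the glass, 25 mm above the counter; axes as the tablet's. Number 5 of the five in the L
- stylus: silver stylus pen, 136 mm long along its x, 14 mm high with its clip, lying loose on the counter beside the tablet's right edge; origin under its middle. Leave it alone
- calculator: desk calculator, 150 (x) by 100 (y) by 21 mm, loose, at the tablet's left; origin under its centre. Leave it alone
- bell: steel counter bell, 82 mm across, 57 mm high, loose, near the tablet; origin under its centre. Leave it alone
- tumbler: steel tumbler, 70 mm across, 85 mm high, loose, near the tablet; origin under its centre. Leave it alone
- jar: jar with a red lid, 90 mm across, 150 mm high, loose, at the robot's right; origin under its centre. Leave it alone
- sweet_box: closed sweet box with maroon lid, 206 (x) by 146 (y) by 48 mm, loose, at one side; origin under its centre. Leave it alone
- laddu_box: open cream box full of orange laddus, 200 (x) by 140 (y) by 45 mm, loose, at one side; origin under its centre. Leave it alone

How it is judged:
By the outcome, as a careful person would: the job done as asked, in the order asked, and still so for the second after the job is handed in, with the robot touching nothing.
It also fails if it takes over 45 s, if anything falls off the work surface, if the arm or the gripper's body presses on something with over 40 N, if the wrist force passes 120 N, or if a joint passes its speed limit or range.

### The arm

A 6-joint arm with a two-finger parallel gripper is mounted at the origin on the work surface. World frame = base frame: x ahead of the robot, y to its left, z up, the work surface at z = 0. Lengths are in m, angles in rad, forces in N, time in s.
With the tool pointing down it reaches from about 0.2 to 0.875 m from the base axis. Payload 3.4 kg.
Tool frame: the origin (TCP) lies between the finger pads; the fingertips stand bot.tip_extent ahead of it and the grasp point (between the pads) lies 2 mm behind it (bot.tip_extent is the distance from the TCP to the fingertips, in m); z points along the fingers, y is the direction in which the jaws open and shut (so a half turn about z gives the same grasp; the last joint's range is limited). The gripper opens to 94 mm and grips with 3 to 60 N. Pads are 16 mm wide; open, the fingers measure 119 mm over their backs; the gripper's body (75 mm by 177 mm) begins 78 mm behind the grasp point.
Start: joints at [-1.467, 0.276, 1.505, -0, 1.361, -0.121], TCP at [0.128, -0.561, 0.222] pointing down, gripper open.
Joint ranges: [-2.89, 2.89], [-0.75, 2.08], [0.22, 2.7], [-1.18, 4.32], [0.11, 2.71], [-2.7, 2.7]. Speed limits (rad/s): [2.57, 2.57, 3.14, 3.14, 3.14, 3.14].

### API

Orientations are given as a unit quaternion [x, y, z, w].
In Python, from cell import bot gives the robot as it stands. The module is installed in compiled form; this text tells all that it offers.
- The arm moves only by the tool carry_out, never from a script. Its argument "rows" is a list that holds one entry, the list of rows, each a list of 7 numbers: the shift along the tool's x, y, z in mm, then the turn, a rotation vector about the tool's x, y, z in rad, then the opening, from -1 (shut) to 1 (fully open), so that 0 is half open. A call has 1 to 10 rows; each row is the pose to reach, as a shift and turn from the pose commanded when the call began, along the tool's axes at that moment; what a row does not reach only later rows make up. A row lasts 1/8 s, in which the tool goes at most 62.5 mm and 10.7 degrees, less where a joint would pass 70% of its speed; a pose out of reach is approached as far as the arm can. A call with a gripper value outside its range is refused whole. The fingers move at their own pace and stop on an object; "grip_force" is the grip in N (left out, the last holds). Time passes only in rows, so rows that repeat a pose let the fingers close. It gives the time, the measured TCP pose, the force and the opening at its end, in the units of the state.
- bot.get_state(): the state, without advancing time (a new reading comes with each control period).
- bot.grab_frame(name): name is "scene" or "top" or "wrist"; returns a dict with "frame" (480x640x3 uint8, blue, green, red), "camera_matrix" (3x3 intrinsics, pixels), "rvec" (rotation vector, rad) and "tvec" (3), from world to camera coordinates, as OpenCV has them. Camera axes: x right, y down, z forward; pixel columns grow to the right and rows downward; lengths in m; the calibration is good to about 2 mm. A picture is of the moment at which its call begins. There is no depth.
- bot.finish_job(): hands the job in, once; it reports no verdict.
The state is a dict: "clock": time; "joint_pos": joint angles; "joint_vel": joint speeds; "joint_torque": joint torques, N m; "ee_pos": TCP position; "tcp_rot": TCP orientation; "contact_force": force on the tool from outside, world axes, zero at the start; "wrist_torque": the same for the moment, N m; "grip_width": finger opening in m.
Only numpy, scipy, OpenCV 4.12 (cv2) and the standard library are available. Lean on these libraries where they do the work, as an engineer would, in place of code of your own. Each camera call takes 0.05 s, during which the arm holds its last target.

## Working session

There is one attempt and no reset: what is moved stays moved. The work goes in short steps, Python scripts to look and compute and a tool call to move; the robot and the scene stay as the last step left them, time stands still between calls to the robot, and variables do not carry over. Pictures are saved under pics/ and viewed, and the job is handed in when it is done.

Besides the shell and the picture viewer there is one more tool, called by a JSON object that holds its "name" and its "arguments". carry_out: Moves the arm, as the interface text tells. Its arguments: {"type":"object","properties":{"rows":{"type":"array"},"grip_force":{"type":"number"}},"required":["rows"]}

```bash
mkdir -p pics; python3 - <<'E'
from cell import bot
import cv2
s=bot.get_state(); print(s, bot.tip_extent)
for n in("scene","top","wrist"):
    f=bot.grab_frame(n); cv2.imwrite(f"pics/{n}0.png",f["frame"]); print(n,f["camera_matrix"].tolist(),f["rvec"],f["tvec"])
E
```

```text
{'clock': 0.0, 'joint_pos': array([-1.46701769e+00,  2.76611975e-01,  1.50613234e+00, -2.87558509e-05,
        1.36069784e+00, -1.20974289e-01]), 'joint_vel': array([ 0.00052185,  0.00015506, -0.00012058,  0.0004486 , -0.00042559,
        0.0003839 ]), 'joint_torque': array([-3.80681071e-03, -4.04589736e+01, -2.37232018e+01,  6.97543309e-02,
        3.45266901e-02, -1.41773903e-04]), 'ee_pos': array([ 0.12808981, -0.55999406,  0.22159536]), 'tcp_rot': array([ 9.93691644e-01,  1.12143036e-01, -6.10771981e-06, -9.24836967e-04]), 'contact_force': array([ 0.65240909,  0.06987142, -0.49746434]), 'wrist_torque': array([ 0.00931743, -0.04250122, -0.01359149]), 'grip_width': 0.09452452462542349} 0.017
scene [[622.2596387299503, 0.0, 319.8160974248789], [0.0, 622.2596387299503, 227.25751076319943], [0.0, 0.0, 1.0]] [ 2.25487877  0.63558857 -0.28916926] [-0.46642707 -0.18048073  1.78427108]
top [[457.30124275471024, 0.0, 324.32568249878074], [0.0, 457.30124275471024, 235.85690946669328], [0.0, 0.0, 1.0]] [ 2.17353896 -2.20525089  0.11241792] [-0.00906644  0.57177294  1.28098325]
wrist [[338.64226369073316, 0.0, 318.21037059025036], [0.0, 338.64226369073316, 232.1320991462503], [0.0, 0.0, 1.0]] [-2.29686154  1.83094249  0.23128022] [-0.57506755 -0.02468194  0.38998181]
```

View pics/top0.png

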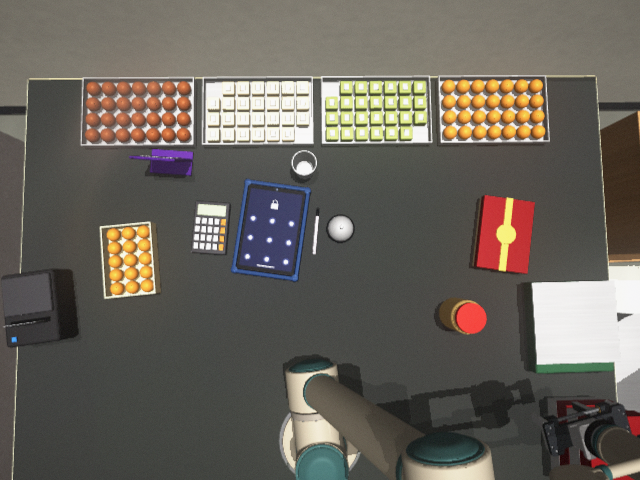

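View pics/scene0.png

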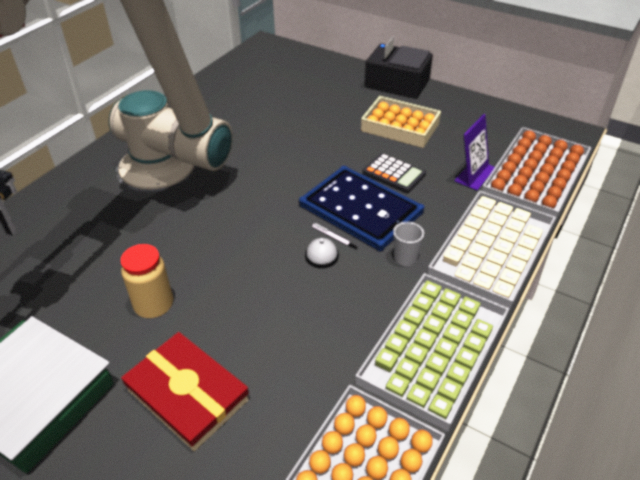

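The top view shows the tablet at about (272,230), with a 3x3 dot grid from about (253,218) to (285,262). It is slightly rotated. The bell is at (341,228), the tumbler at (304,165) and the jar at (465,316). Next I'll measure the dots in both views.

```bash
cat > h.py <<'E'
import cv2,numpy as np
def ray(f,uv):
    K=f["camera_matrix"];R=cv2.Rodrigues(np.array(f["rvec"]))[0];t=np.array(f["tvec"]).ravel()
    C=-R.T@t
    d=(R.T@np.linalg.inv(K)@np.c_[np.array(uv),np.ones(len(uv))].T).T
    return C,d
def plane(f,uv,z):
    C,d=ray(f,uv); return C+d*((z-C[2])/d[:,2])[:,None]
def blobs(img,roi,th=150,amin=4,amax=400):
    x0,y0,x1,y1=roi; g=img.min(axis=2)[y0:y1,x0:x1]
    m=(g>th).astype(np.uint8)
    n,l,s,c=cv2.connectedComponentsWithStats(m)
    out=[]
    for i in range(1,n):
        if amin<=s[i,4]<=amax:
            w=np.where(l==i)
            mm=cv2.dilate((l==i).astype(np.uint8),np.ones((3,3)))>0
            ys,xs=np.where(mm); wt=g[ys,xs].astype(float)-60; wt[wt<0]=0
            out.append(((xs*wt).sum()/wt.sum()+x0,(ys*wt).sum()/wt.sum()+y0,s[i,4],s[i,2],s[i,3]))
    return np.array(out)
E
python3 - <<'E'
from cell import bot
from h import *
np.set_printoptions(precision=4,suppress=True)
ft=bot.grab_frame("top"); fs=bot.grab_frame("scene")
b=blobs(ft["frame"],(236,180,308,280)); P=plane(ft,b[:,:2],.025); print(np.c_[b,P])
b=blobs(fs["frame"],(305,170,415,240)); P=plane(fs,b[:,:2],.025); print(np.c_[b,P])
E
```

```text
[[274.2239 204.9842  51.       7.      10.       0.662    0.1246   0.025 ]
 [252.7266 217.8138  19.       5.       5.       0.6258   0.186    0.025 ]
 [271.8489 220.5899  20.       5.       5.       0.6172   0.1316   0.025 ]
 [290.9452 223.2768  20.       5.       5.       0.6088   0.0773   0.025 ]
 [249.8692 236.9438  20.       5.       5.       0.5713   0.1942   0.025 ]
 [269.0193 239.6159  20.       5.       5.       0.5629   0.14     0.025 ]
 [288.1654 242.2953  20.       5.       5.       0.5545   0.0857   0.025 ]
 [246.9164 256.0643  21.       5.       5.       0.5171   0.2026   0.025 ]
 [266.1747 258.7921  20.       5.       5.       0.5086   0.1483   0.025 ]
 [285.3008 261.5405  19.       5.       6.       0.5      0.0943   0.025 ]
 [264.9411 265.806   32.      17.       4.       0.4888   0.1519   0.025 ]]
[[393.9855 172.4705 104.      27.       8.       0.611    0.2857   0.025 ]
 [407.2991 177.7059 160.      16.      16.       0.6523   0.2838   0.025 ]
 [348.4106 178.3979  17.       5.       4.       0.5169   0.199    0.025 ]
 [364.3315 186.6515  17.       5.       4.       
[... 151 characters left out ...]
.5629   0.1363   0.025 ]
 [381.0201 195.1838  18.       5.       4.       0.6254   0.1821   0.025 ]
 [322.0129 198.6482  17.       5.       4.       0.4998   0.0902   0.025 ]
 [368.3111 205.7634  18.       6.       4.       0.6169   0.1278   0.025 ]
 [338.3439 207.5161  18.       5.       4.       0.5542   0.082    0.025 ]
 [382.0502 213.049   45.       9.       7.       0.6603   0.1211   0.025 ]
 [355.1097 216.7851  19.       5.       5.       0.6085   0.0733   0.025 ]
 [327.7633 231.7999 150.      33.      17.       0.5778  -0.0095   0.025 ]
 [401.0039 228.6186  72.      21.      18.       0.7272   0.094    0.025 ]
 [321.184  238.3648  20.      13.       2.       0.5761  -0.0377   0.025 ]]
```

```bash
cat >> h.py <<'E'
from scipy.spatial.transform import Rotation as Ro
def totool(s,target):
    R=Ro.from_quat(s["tcp_rot"]).as_matrix()
    return 1000*R.T@(np.array(target)-s["ee_pos"])
E
python3 - <<'E'
from cell import bot
from h import *
np.set_printoptions(precision=4,suppress=True)
s=bot.get_state(); f=bot.grab_frame("wrist")
C,_=ray(f,[[0,0]]); R=Ro.from_quat(s["tcp_rot"]).as_matrix(); print("cam in tool",R.T@(C-s["ee_pos"]), R.T@cv2.Rodrigues(f["rvec"])[0].T)
print(R,s["clock"]); print(totool(s,[.56,.14,.24]))
E
```

```text
cam in tool [ 0.0727  0.0006 -0.1618] [[-0.     -0.9688 -0.248 ]
 [ 1.     -0.0002  0.0008]
 [-0.0008 -0.248   0.9688]]
[[ 0.9749  0.2229 -0.0001]
 [ 0.2229 -0.9749  0.0007]
 [ 0.0001 -0.0007 -1.    ]] 0.25
[ 577.0894 -586.4888  -17.4391]
```

View pics/wrist0.png

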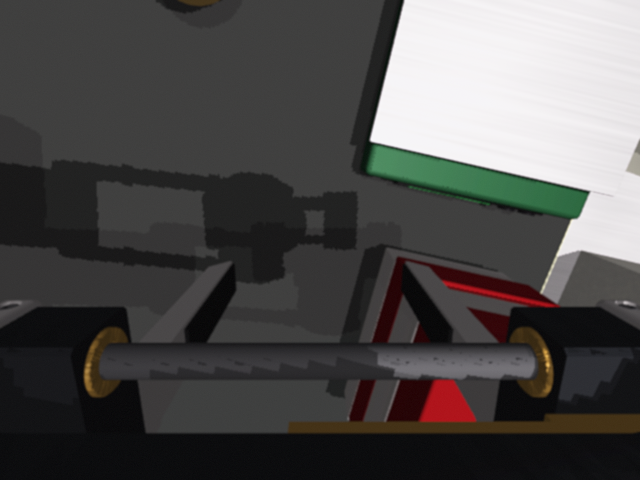

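{"name": "carry_out", "arguments": {"rows": [[[0,0,-30,0,0,0,-1],[260,-305,-30,0,0,0.19,-1],[260,-305,-30,0,0,0.19,-1],[260,-305,-30,0,0,0.19,-1],[260,-305,-30,0,0,0.19,-1],[521,-610,-30,0,0,0.377,-1],[521,-610,-30,0,0,0.377,-1],[521,-610,-30,0,0,0.377,-1],[521,-610,-30,0,0,0.377,-1],[521,-610,-30,0,0,0.377,-1]]], "grip_force": 10}}

```text
clock: 1.55
ee_pos: [0.3858, -0.068, 0.2529]
tcp_rot: [0.997, -0.076, 0.001, 0.0]
contact_force: [0.8, -0.9, -0.5]
grip_width: 0.001
```

{"name": "carry_out", "arguments": {"rows": [[[80,-233,0,0,0,0,-1],[80,-233,0,0,0,0,-1],[80,-233,0,0,0,0,-1],[80,-233,0,0,0,0,-1],[80,-233,0,0,0,0,-1],[80,-233,0,0,0,0,-1],[80,-233,0,0,0,0,-1]]]}}

```text
clock: 2.42
ee_pos: [0.4989, 0.147, 0.2526]
tcp_rot: [0.997, -0.077, -0.0, 0.0]
contact_force: [-0.1, 0.3, -0.1]
grip_width: 0.0004
```

```bash
python3 - <<'E'
from cell import bot
from h import *
np.set_printoptions(precision=4,suppress=True)
f=bot.grab_frame("wrist");s=bot.get_state(); cv2.imwrite("pics/w1.png",f["frame"])
print(s["ee_pos"],Ro.from_quat(s["tcp_rot"]).as_matrix(),s["contact_force"],s["clock"],s["grip_width"])
b=blobs(f["frame"],(0,0,640,330),150,20,2000); print(np.c_[b,plane(f,b[:,:2],.025)])
E
```

```text
[0.499  0.147  0.2527] [[ 0.9881 -0.1535  0.0001]
 [-0.1535 -0.9881 -0.0004]
 [ 0.0001  0.0004 -1.    ]] [-0.12   -0.7764 -0.3761] 2.475 0.00037811570543252586
[[ 316.7606    3.8121   20.        5.        5.        0.7083    0.1154
     0.025 ]
 [ 316.7776   52.994   481.       21.       30.        0.6636    0.1224
     0.025 ]
 [ 428.5027  119.0107  941.       12.      103.        0.58      0.0118
     0.025 ]
 [ 265.9404   99.9846  151.       13.       15.        0.6264    0.1837
     0.025 ]
 [ 316.9301   99.9399  154.       13.       15.        0.6181    0.1293
     0.025 ]
 [ 367.7684   99.9474  155.       14.       15.        0.6096    0.0751
     0.025 ]
 [ 176.1403  123.2336  233.       15.       18.        0.618     0.2855
     0.025 ]
 [ 144.1014  125.5292  228.       15.       18.        0.6211    0.3209
     0.025 ]
 [ 160.1094  124.3828  231.       15.       18.        0.6196    0.3032
     0.025 ]
 [ 128.0811  126.6765  225.       15.       18.        0.6226    0.3386
     0.025 ]
 [ 179.8398  145.4572  226.       15.       18.        0.5945    0.2875
     0.025 ]
 [ 16
[... 1248 characters left out ...]
  0.3268
     0.025 ]
 [ 269.4575  200.7283  117.       12.       12.        0.5182    0.2006
     0.025 ]
 [ 317.036   200.9911  121.       13.       13.        0.5094    0.1462
     0.025 ]
 [ 364.4715  200.8361  122.       12.       13.        0.5011    0.0918
     0.025 ]
 [ 308.4234  217.9694   70.       24.        3.        0.4911    0.1593
     0.025 ]
 [  21.2193  258.4912  163.       42.       14.        0.495     0.5107
     0.025 ]
 [  39.8151  284.8988  102.       29.        8.        0.4587    0.5006
     0.025 ]
 [  10.3415  291.8315   86.       24.        6.        0.4554    0.54
     0.025 ]
 [ 621.8334  301.6906   55.       16.        4.        0.3249   -0.2119
     0.025 ]]
```

View pics/w1.png

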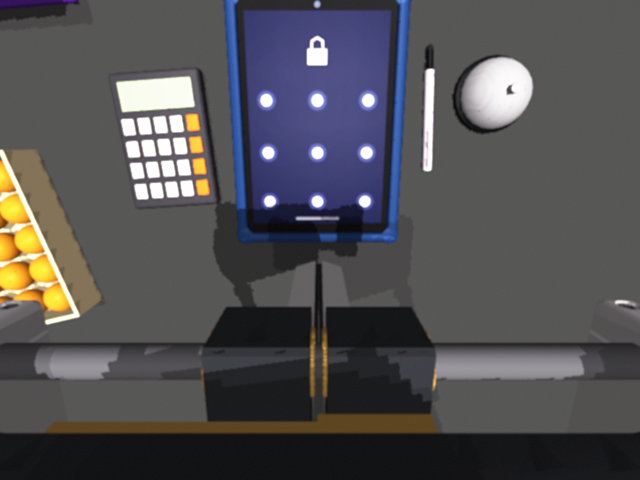

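{"name": "carry_out", "arguments": {"rows": [[[60,-28,0,0,0,0,-1],[120,-56,0,0,0,0,-1],[120,-56,0,0,0,0,-1],[120,-56,50,0,0,0,-1],[120,-56,100,0,0,0,-1],[120,-56,140,0,0,0,-1],[120,-56,170,0,0,0,-1],[120,-56,190,0,0,0,-1],[120,-56,190,0,0,0,-1],[120,-56,190,0,0,0,-1]]]}}

```text
clock: 3.72
ee_pos: [0.6269, 0.185, 0.0639]
tcp_rot: [0.997, -0.076, 0.001, -0.0]
contact_force: [-0.1, -0.2, -0.0]
grip_width: 0.0008
```

```bash
python3 - <<'E'
from cell import bot
from h import *
np.set_printoptions(precision=4,suppress=True)
f=bot.grab_frame("wrist");s=bot.get_state(); cv2.imwrite("pics/w2.png",f["frame"])
print(s["ee_pos"],Ro.from_quat(s["tcp_rot"]).as_matrix(),s["contact_force"],s["clock"])
for k in range(4):
    g=bot.grab_frame("top"); print(bot.get_state()["contact_force"])
cv2.imwrite("pics/t2.png",cv2.resize(g["frame"][160:300,200:340],None,fx=4,fy=4,interpolation=cv2.INTER_CUBIC))
g=bot.grab_frame("scene")
cv2.imwrite("pics/s2.png",cv2.resize(g["frame"][140:260,280:440],None,fx=5,fy=5,interpolation=cv2.INTER_CUBIC))
tip=s["ee_pos"]-[0,0,.017]
for q in (f,g): print(cv2.projectPoints(np.array([tip,[.6263,.184,.025]]),q["rvec"],q["tvec"],q["camera_matrix"],None)[0].reshape(-1,2))
print(totool(s,[.6263,.184,.042]))
E
```

```text
[0.6273 0.1852 0.0642] [[ 0.9884 -0.1522  0.0024]
 [-0.1522 -0.9884  0.0003]
 [ 0.0024 -0.0007 -1.    ]] [ 0.134  -0.0995 -0.1384] 3.775
[-0.2138 -0.7434  0.0929]
[ 0.0553  0.4965 -1.0301]
[0.0086 0.3728 0.6938]
[ 0.1179 -0.681   0.7639]
[[317.0082 278.3087]
 [319.2632 266.1182]]
[[382.7228 188.2567]
 [381.6776 194.9027]]
[-0.858   1.3525 22.2174]
```

View pics/w2.png

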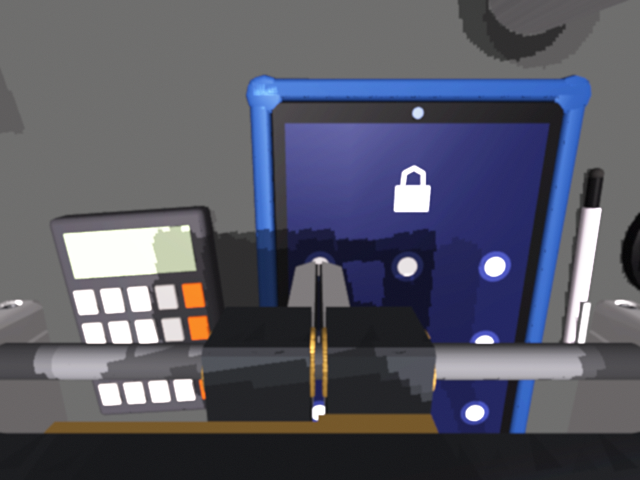

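View pics/s2.png

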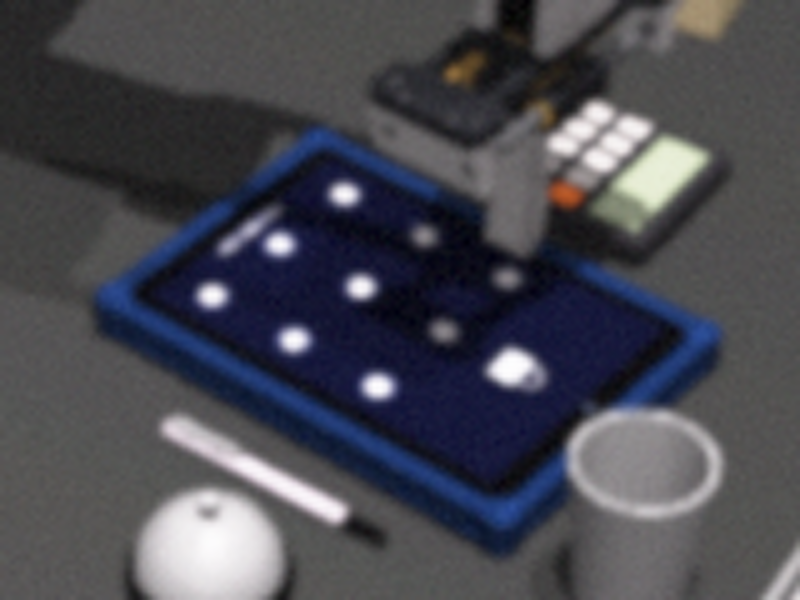

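The closed tip is directly above the top-left dot, within about 1.5 mm and roughly 22 mm up. I'll correct the offset and go down.

{"name": "carry_out", "arguments": {"rows": [[[-1,1,6,0,0,0,-1],[-1,1,12,0,0,0,-1],[-1,1,16,0,0,0,-1],[-1,1,18,0,0,0,-1],[-1,1,18,0,0,0,-1],[-1,1,18,0,0,0,-1]]]}}

```text
clock: 4.78
ee_pos: [0.6257, 0.1847, 0.0446]
tcp_rot: [0.997, -0.076, 0.0, 0.0]
contact_force: [0.3, -0.4, 0.6]
grip_width: 0.0002
```

```bash
cat > r.py <<'E'
from cell import bot
from h import *
np.set_printoptions(precision=4,suppress=True)
F=[]
for k in range(4):
    g=bot.grab_frame("wrist"); s=bot.get_state();F.append(s["contact_force"])
print(np.mean(F,0),np.std(F,0),s["ee_pos"],s["clock"],s["wrist_torque"],"tool to TL",totool(s,[.6263,.184,.042]),"LL",totool(s,[.5182,.2005,.042])[:2],"LR",totool(s,[.5011,.0919,.042])[:2])
E
python3 r.py
```

```text
[-0.1405  0.0622 -0.2094] [0.5462 0.3952 0.2249] [0.6256 0.1847 0.0446] 4.975 [0.0223 0.0198 0.0193] tool to TL [0.7559 0.6169 2.6443] LL [-108.5961    0.6978] LR [-109.0324  110.635 ]
```

{"name": "carry_out", "arguments": {"rows": [[[0,0,1,0,0,0,-1],[0,0,1.5,0,0,0,-1],[0,0,2,0,0,0,-1],[0,0,2,0,0,0,-1]]]}}

```text
clock: 5.48
ee_pos: [0.6255, 0.1847, 0.0424]
tcp_rot: [0.997, -0.076, -0.0, 0.0]
contact_force: [0.2, 0.3, 0.1]
grip_width: 0.0006
```

```bash
python3 r.py
```

```text
[ 0.3255 -0.1074  0.0443] [0.28   0.0653 1.0309] [0.6255 0.1847 0.0424] 5.675 [ 0.0214 -0.0227 -0.0042] tool to TL [0.8529 0.6008 0.4397] LL [-108.4991    0.6842] LR [-108.933   110.6213]
```

{"name": "carry_out", "arguments": {"rows": [[[0,0,0.5,0,0,0,-1],[0,0,1,0,0,0,-1],[0,0,1,0,0,0,-1]]]}}

```text
clock: 6.05
ee_pos: [0.6256, 0.1847, 0.0417]
tcp_rot: [0.997, -0.076, 0.0, 0.0]
contact_force: [-0.4, -0.1, 2.9]
grip_width: 0.0004
```

```bash
python3 r.py
```

```text
[-0.5098  0.3931  1.7871] [0.2391 0.4923 0.4433] [0.6256 0.1847 0.0416] 6.25 [-0.0686  0.0483 -0.025 ] tool to TL [ 0.7924  0.599  -0.3782] LL [-108.5595    0.6713] LR [-109.0046  110.6084]
```

Contact at about 1.8 N. I'll press slightly more and start the slide.

{"name": "carry_out", "arguments": {"rows": [[[0,0,0.3,0,0,0,-1],[0,0,0.6,0,0,0,-1],[-1,0,0.6,0,0,0,-1],[-4,0,0.6,0,0,0,-1],[-8,0,0.6,0,0,0,-1],[-12,0,0.6,0,0,0,-1],[-16,0,0.6,0,0,0,-1],[-20,0,0.6,0,0,0,-1],[-23,0,0.6,0,0,0,-1],[-24,0,0.6,0,0,0,-1]]]}}

```text
clock: 7.5
ee_pos: [0.6017, 0.1884, 0.0409]
tcp_rot: [0.997, -0.076, 0.0, 0.0]
contact_force: [2.9, -0.5, 3.6]
grip_width: 0.0003
```

```bash
python3 r.py
```

```text
[1.9897 0.0991 3.0453] [0.4601 0.3193 0.352 ] [0.6016 0.1884 0.0408] 7.7 [ 0.0428 -0.3668  0.028 ] tool to TL [25.0819  0.5784 -1.2251] LL [-84.2701   0.6595] LR [-84.7063 110.5967]
```

{"name": "carry_out", "arguments": {"rows": [[[-2,0,0,0,0,0,-1],[-6,0,0,0,0,0,-1],[-11,0,0,0,0,0,-1],[-16,0.1,0,0,0,0,-1],[-21,0.2,0,0,0,0,-1],[-26,0.2,0,0,0,0,-1],[-31,0.3,0,0,0,0,-1],[-36,0.3,0,0,0,0,-1],[-40,0.3,0,0,0,0,-1],[-42,0.3,0,0,0,0,-1]]]}}

```text
clock: 8.95
ee_pos: [0.56, 0.1944, 0.0409]
tcp_rot: [0.997, -0.076, 0.0, 0.0]
contact_force: [3.8, -0.3, 3.0]
grip_width: 0.0008
```

```bash
python3 r.py; python3 - <<'E'
from cell import bot
from h import *
np.set_printoptions(precision=4,suppress=True)
f=bot.grab_frame("wrist"); cv2.imwrite("pics/w3.png",f["frame"])
b=blobs(f["frame"],(300,0,520,330),110,60,4000); print(np.c_[b,plane(f,b[:,:2],.025)])
E
```

```text
[ 2.0048 -0.5012  3.2476] [0.3769 0.1818 0.5133] [0.5598 0.1945 0.0407] 9.15 [ 0.0569 -0.3795 -0.0114] tool to TL [67.2829  0.2462 -1.3122] LL [-42.069    0.3398] LR [-42.4925 110.277 ]
[[ 432.0453   60.1155 1980.       46.       63.        0.6626    0.1231
     0.025 ]
 [ 318.2174  156.7349  561.       27.       27.        0.6263    0.1839
     0.025 ]
 [ 424.6065  156.9016  541.       26.       27.        0.6179    0.13
     0.025 ]
 [ 512.5733  258.4404  306.       16.       23.        0.5557    0.0861
     0.025 ]
 [ 318.1043  255.9255  271.       21.       16.        0.5735    0.192
     0.025 ]
 [ 416.6536  257.1076  369.       22.       21.        0.5646    0.1384
     0.025 ]]
```

View pics/w3.png

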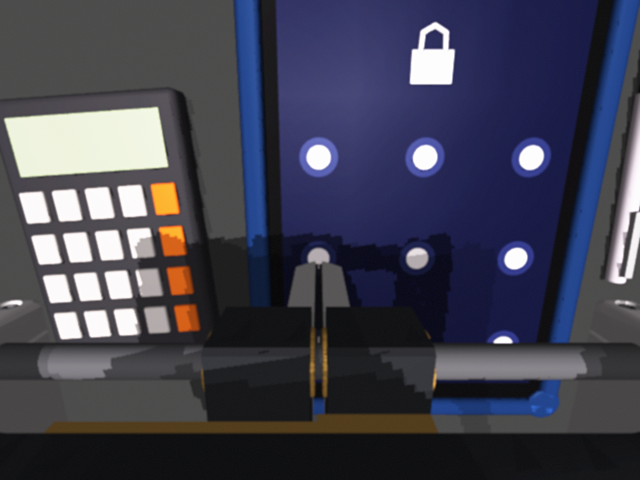

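The tablet hasn't moved: the top-left dot, at pixel (318,157), maps to (0.6263, 0.1839). The tip passed through the mid-left dot at pixel (318,256) and is still in line with the column. I'll continue to the lower left.

{"name": "carry_out", "arguments": {"rows": [[[-2,0,0,0,0,0,-1],[-6,0,0,0,0,0,-1],[-11,0.1,0,0,0,0,-1],[-16,0.1,0,0,0,0,-1],[-21,0.2,0,0,0,0,-1],[-26,0.2,0,0,0,0,-1],[-31,0.3,0,0,0,0,-1],[-36,0.3,0,0,0,0,-1],[-40,0.3,0,0,0,0,-1],[-42,0.3,0,0,0,0,-1]]]}}

```text
clock: 10.45
ee_pos: [0.5185, 0.2005, 0.0409]
tcp_rot: [0.997, -0.076, 0.0, 0.0]
contact_force: [2.5, -1.2, 3.7]
grip_width: 0.0003
```

```bash
python3 r.py
```

```text
[1.7978 0.23   3.5788] [0.41   0.4367 0.2204] [0.5183 0.2005 0.0408] 10.65 [ 0.1    -0.3616  0.0339] tool to TL [109.2258  -0.0233  -1.3058] LL [-0.1261  0.0672] LR [ -0.5528 110.0044]
```

Now I'm at the bottom-left dot. Next I slide +y in the tool frame, to the right.

{"name": "carry_out", "arguments": {"rows": [[[0,2,0,0,0,0,-1],[0,6,0,0,0,0,-1],[0,11,0,0,0,0,-1],[0,16,0,0,0,0,-1],[0,21,0,0,0,0,-1],[0,26,0,0,0,0,-1],[0,31,0,0,0,0,-1],[0,36,0,0,0,0,-1],[0,40,0,0,0,0,-1],[0,42,0,0,0,0,-1]]]}}

```text
clock: 11.9
ee_pos: [0.5123, 0.1587, 0.0408]
tcp_rot: [0.997, -0.076, -0.0, 0.0]
contact_force: [0.7, 2.9, 2.5]
grip_width: 0.0006
```

```bash
python3 r.py
```

```text
[0.6577 1.2234 3.415 ] [0.297  0.1648 0.4695] [0.5122 0.1585 0.0408] 12.1 [ 0.1112 -0.1027 -0.0665] tool to TL [108.9259 -42.4398  -1.2619] LL [ -0.4261 -42.3971] LR [-0.9009 67.5398]
```

{"name": "carry_out", "arguments": {"rows": [[[0,2,0,0,0,0,-1],[-0.1,6,0,0,0,0,-1],[-0.2,11,0,0,0,0,-1],[-0.3,16,0,0,0,0,-1],[-0.4,21,0,0,0,0,-1],[-0.5,26,0,0,0,0,-1],[-0.5,31,0,0,0,0,-1],[-0.5,36,0,0,0,0,-1],[-0.5,40,0,0,0,0,-1],[-0.5,42,0,0,0,0,-1]]]}}

```text
clock: 13.35
ee_pos: [0.5053, 0.1172, 0.0409]
tcp_rot: [0.997, -0.076, -0.0, 0.0]
contact_force: [0.6, 2.7, 3.1]
grip_width: 0.0008
```

```bash
python3 r.py
```

```text
[0.5194 0.7517 3.0772] [0.5588 0.6794 0.3534] [0.5054 0.1171 0.0408] 13.55 [ 0.103  -0.0464 -0.0074] tool to TL [109.4411 -84.4162  -1.2728] LL [  0.0891 -84.3827] LR [-0.395  25.5542]
```

{"name": "carry_out", "arguments": {"rows": [[[0,2,0,0,0,0,-1],[-0.1,6,0,0,0,0,-1],[-0.2,11,0,0,0,0,-1],[-0.3,16,0,0,0,0,-1],[-0.3,20,0,0,0,0,-1],[-0.3,24,0,0,0,0,-1],[-0.3,25.5,0,0,0,0,-1],[-0.3,25.5,0,0,0,0,-1]]]}}

```text
clock: 14.55
ee_pos: [0.5012, 0.092, 0.0409]
tcp_rot: [0.997, -0.076, -0.0, 0.0]
contact_force: [0.7, 1.3, 3.4]
grip_width: -0.0
```

```bash
python3 r.py; python3 - <<'E'
from cell import bot
from h import *
np.set_printoptions(precision=4,suppress=True)
f=bot.grab_frame("wrist"); cv2.imwrite("pics/w4.png",f["frame"])
b=blobs(f["frame"],(150,0,340,330),110,60,4000); print(np.c_[b,plane(f,b[:,:2],.025)])
E
```

```text
[0.2815 0.9622 3.0995] [0.0802 0.4377 0.7149] [0.5012 0.092  0.0408] 14.75 [ 0.1126 -0.0451  0.0122] tool to TL [ 109.7267 -109.7936   -1.2802] LL [   0.3747 -109.7687] LR [-0.1178  0.1682]
[[ 318.1334   67.9624 1487.       42.       45.        0.609     0.0752
     0.025 ]
 [ 206.1833   67.8694  943.       34.       41.        0.6172    0.1285
     0.025 ]
 [ 317.958   181.1132 1084.       37.       37.        0.5554    0.0835
     0.025 ]
 [ 213.3997  181.4604  554.       26.       26.        0.5635    0.1374
     0.025 ]
 [ 303.2162  286.2966  895.       26.       49.        0.4984    0.1006
     0.025 ]
 [ 330.5228  284.9077  707.       18.       50.        0.4969    0.0853
     0.025 ]
 [ 220.6927  279.1245  372.       23.       21.        0.5097    0.1457
     0.025 ]
 [ 200.1006  311.1703  222.       44.        6.        0.4922    0.1618
     0.025 ]]
```

View pics/w4.png

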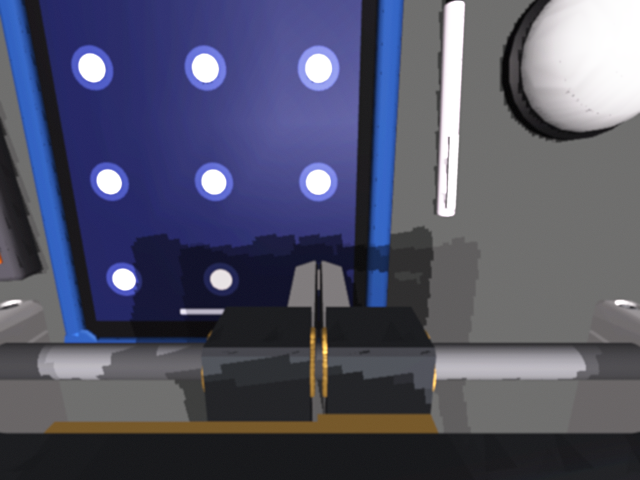

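The tip is on the bottom-right dot, in line with the right column at pixel column 318, and the tablet has moved less than 1 mm. I'll lift straight off.

{"name": "carry_out", "arguments": {"rows": [[[0,0,-2,0,0,0,-1],[0,0,-6,0,0,0,-1],[0,0,-15,0,0,0,-1],[0,0,-40,0,0,0,-1],[0,0,-80,0,0,0,-1],[0,0,-130,0,0,0,-1],[0,0,-180,0,0,0,-1],[0,0,-200,0,0,0,-1],[0,0,-200,0,0,0,-1],[0,0,-200,0,0,0,-1]]]}}

```text
clock: 16.05
ee_pos: [0.5004, 0.0923, 0.2398]
tcp_rot: [0.997, -0.076, -0.001, 0.0]
contact_force: [-0.2, -0.6, 0.4]
grip_width: 0.0004
```

```bash
python3 r.py; python3 - <<'E'
from cell import bot
from h import *
np.set_printoptions(precision=4,suppress=True)
f=bot.grab_frame("wrist"); cv2.imwrite("pics/w5.png",f["frame"])
b=blobs(f["frame"],(180,0,420,300),140,60,700); print(np.c_[b,plane(f,b[:,:2],.025)])
cv2.imwrite("pics/t5.png",bot.grab_frame("top")["frame"])
E
```

```text
[-0.1023 -0.3708  0.4002] [0.6322 0.5394 0.7101] [0.5006 0.0923 0.2396] 16.25 [ 0.0618 -0.0071 -0.0725] tool to TL [ 110.8042 -109.7999  197.2165] LL [   1.4526 -109.7158] LR [1.0196 0.2213]
[[264.0032  59.7214 532.      23.      31.       0.6636   0.1223   0.025 ]
 [213.1785 107.9088 160.      14.      15.       0.6264   0.1838   0.025 ]
 [265.7131 107.9655 170.      14.      15.       0.618    0.1294   0.025 ]
 [318.1038 108.0167 179.      15.      15.       0.6096   0.0751   0.025 ]
 [217.0436 161.4367 144.      13.      14.       0.5721   0.1921   0.025 ]
 [267.6457 161.498  151.      14.      14.       0.5637   0.1377   0.025 ]
 [318.0877 161.5153 153.      13.      14.       0.5553   0.0835   0.025 ]
 [318.0375 210.7083 112.      11.      12.       0.5015   0.0918   0.025 ]
 [220.7061 211.1266 108.      12.      11.       0.5178   0.2005   0.025 ]
 [269.2073 211.0272 107.      12.      11.       0.5095   0.1463   0.025 ]
 [265.5489 228.239   72.      41.       3.       0.4905   0.1542   0.025 ]]
```

View pics/w5.png

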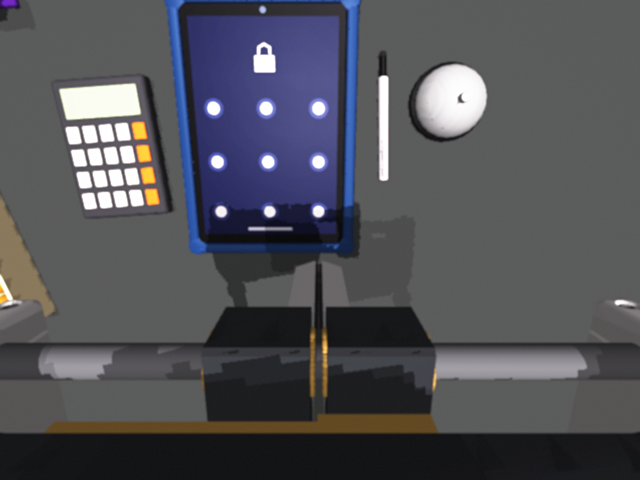

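The tablet is unmoved, with every dot within about 0.5 mm of its first position. The calculator, stylus and bell look as before, and the arm is clear of everything.

```bash
python3 -c "
from cell import bot
print(bot.finish_job())"
```

```text
the job is handed in; nothing more can be done
None
```

I drew the L pattern in one continuous touch and handed the job in at about 16 s. No verdict was reported, and the lock screen looked the same afterwards, so I can't confirm that the tablet registered the unlock.

- **Path:** The closed tip came straight down on the top left dot. It slid down the left column to the bottom, then along the bottom row to the right-hand dot, and lifted straight off. At each of my stops the tip was within about 1 mm of the line, and it stayed well clear of the other four dots.
- **Contact:** The force was about 1.8 N at first touch, then about 3 to 3.6 N at every stop, with the glass sunk about 1.2 mm. I only read the force between moves, but the tip height stayed steady throughout.
- **Last checks:** In the final wrist view all nine dots were within about 0.5 mm of their first measured positions. The calculator, stylus and bell looked as before. I saved a final top view but did not look at it, so I did not check the tumbler, jar and boxes again; the arm made no contact near them.
- **Disagreement:** The top and scene cameras differed by about 4 mm in y on the dot positions. I used the wrist camera, which fell between them and gave the correct 55 mm dot spacing.

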